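Slide the photometer lamp home and lock it

TASK

Fit the new lamp in the analyser. Swing its red-knobbed locking lever out to the side so that the lock is clear, slide the lamp module gently and fully home along its guide rails, then swing the lever back all the way so that the lamp is locked in. Leave everything else on the bench and on the analyser where it is.

Things in the scene. Friction and masses are not known exactly. Their poses are not given: they have to be found in the camera images.
- lamp (a joint): How far the lamp module has been pushed in along its guide rails, in m: 0.090 is fully home, its dark flange against the front of the tall cream housing; 0 is furthest out. It starts between 0.005 and 0.028. It slides stiffly (about 4 N plus a little drag), has no spring and stays where it is left.
- lever (a joint): Angle of the locking lever on the module, in rad: 0 open, arm pointing straight out to the module's right (-y of lamp_face); 1.571 locked, arm pointing straight back over the end plate, away from the housing. From above it opens counter-clockwise and locks clockwise, with hard stops at both ends. Starts at 1.25 to 1.57. Hinge friction about 0.12 N m (1.6 N at the knob), no spring; stays where left.
- lamp_face (a point): Centre of the outer face of the lamp module's dark end plate, the upright flat to push on: 70 mm wide, 53 mm tall. +x points along the rails into the housing, level; z up. The module is a finned block 150 mm long, its top level with the plate's. The deck is 29 mm below this point; side shoulders, 100 mm either side, end 4 mm below it. The locked lever arm overhangs the face by 45 mm, 30 mm above this point.
- lever_hinge (a point): Point on the vertical turning axis of the lever, at mid-height of the red knob; it rides with the lamp module, 30 mm ahead of the end plate's outer face and 10 mm right of the module's centre line. The analyser's highest part is 13 mm below this point.
- lever_knob (a point): Middle of the red upright cylindrical knob at the lever's end: 20 mm diameter, 26 mm tall, 75 mm from the hinge axis. It stands on the lever's flat arm (14 mm wide, 8 mm thick, top at the knob's foot) and swings above the module, shoulders and striker. With the lamp home and the lever open, the front of the tall housing (top 19 mm below this point) is 45 mm ahead of the knob's centre.
- analyser: Cream bench analyser, 325 x 380 mm, fixed; origin on the bench under the point where the front of the tall housing meets the lamp bay's centre line; +x points along the guide rails into the housing. Housing top 135 mm (keys to 141 mm), deck 75 mm, side shoulders 100 mm above the bench; the deck reaches 125 mm in front of the housing.
- tube_rack: Bystander: blue rack of glass tubes, some with blue caps, 120 x 60 mm, 100 mm tall, on the bench beside the analyser, loose. Origin under its centre.
- tip_box: Bystander: white box with a yellow pipette-tip plate, 122 x 85 mm, 59 mm tall, on the bench beside the analyser, loose. Origin under its centre.
- old_lamp: Bystander: the spent lamp module taken out before, like the new one but with a grey end plate and no lever, 150 x 70 x 53 mm, lying on the bench, loose. Origin under the middle of its end plate.
- cuvettes: Bystander: white strip holder with five clear cuvettes, 80 x 36 mm, 41 mm tall, standing loose on the left shoulder of the analyser. Origin under its centre.
- striker_top (a point): Top of the fixed steel striker post (14 x 24 mm, 43 mm tall) on the deck right of the rails. Under its hub the lever has a tongue at right angles to the arm, inside the module when open, out of its right side when locked. With the lever closed by over 0.6 rad the tongue hits the post and the module cannot go in; only with the module home does it swing in behind the post and lock.

How it is judged:
By the outcome, as a careful person would: the job done as asked, in the order asked, and still so for the second after the job is handed in, with the robot touching nothing.
It also fails if it takes over 67 s, if anything falls off the work surface, if the arm or the gripper's body presses on something with over 40 N, if the wrist force passes 120 N, or if a joint passes its speed limit or range.

ROBOT

A 6-joint arm with a two-finger parallel gripper is mounted at the origin on the work surface. World frame = base frame: x ahead of the robot, y to its left, z up, the work surface at z = 0. Lengths are in mm, angles in rad, forces in N, time in s.
With the tool pointing down it reaches from about 350 to 875 mm from the base axis. Payload 4.2 kg.
Tool frame: the origin (TCP) lies midway between the tips of the shut fingers; the grasp point (between the pads) lies 19 mm behind it; z points along the fingers, y is the line along which they close (so a half turn about z gives the same grasp; the last joint's range is limited). The gripper opens to 85 mm and grips with 20 to 120 N. Pads are 22 mm wide; open, the fingers measure 114 mm over their backs; the gripper's body (76 mm by 85 mm) begins 54 mm behind the grasp point. The pads swing forward as they close: fully open they stand 13 mm farther back than shut.
Start: joints at [-1.084, 0.385, 0.008, 0, -1.194, -0.259], TCP at [141.164, -608.828, 231.312] pointing down, gripper open.
Joint ranges: [-3.14, 3.14], [-1.21, 2.06], [-1.07, 1.41], [-3.16, 2.05], [-2.99, -0.16], [-3.1, 3.1]. Speed limits (rad/s): [2.79, 2.79, 3.14, 3.14, 3.14, 3.14].

INTERFACE

Orientations are given as a unit quaternion [x, y, z, w].
In Python, from bench import arm gives the robot as it stands. The module is installed in compiled form; this text tells all that it offers.
- The arm moves only by the shell command python3 -m handwheel 'ROWS' [OPENING]. ROWS is JSON, a list of rows, each an object of numbers: "x", "y", "z": the shift along the world's x, y, z each as a share of 20 cm, from -1 to 1; "ax", "ay", "az": the turn, a rotation vector about the world's x, y, z each as a share of 90 degrees, from -1 to 1. In form: [{"x": .., "y": .., "z": .., "ax": .., "ay": .., "az": ..}, ...]. A call has exactly 8 rows; each row shifts and turns the commanded pose from where the row before left it; what a row does not reach is not made up. A row lasts 1/10 s, in which the tool goes at most 50 mm and 8.59 degrees, less where a joint would pass 70% of its speed; a pose out of reach is approached as far as the arm can. A call with a number of a shift or a turn outside -1 to 1 is refused whole. A call with a gripper value outside its range is refused whole. OPENING is the opening, from -1 (shut) to 1 (fully open), set as the call begins (- or left out, the last holds). The fingers move at their own pace and stop on an object; the grip force is fixed at half the most. Time passes only in rows, so rows that do not move let the fingers close, or fill a call up. It gives the time, the measured TCP pose, the force, the opening and the grip force at its end, in the units of the state.
- arm.read_state(): the state, without advancing time (a new reading comes with each control period).
- arm.get_image(name): name is "side" or "top" or "wrist"; returns the picture (400x640x3 uint8, red, green, blue); there is no depth.
- arm.camera_params(name): a dict with "K" (3x3 intrinsics, pixels), "k1" (the pictures are not rectified: a ray, as slopes to the right and down, at radius r is drawn at 1 + k1 r^2 times it, then the intrinsics apply), "position" and "orientation" of the camera in the world. Camera axes: x right, y down, z forward; pixel columns grow to the right and rows downward; lengths in mm; the calibration is good to about 2 mm. A picture is of the moment at which its call begins: read the wrist's pose just before it. camera_params takes no time and is no camera call; for the wrist camera it gives the pose at the moment of the call.
- arm.job_done(): hands the job in; it is judged then, once.
The state is a dict: "clock": time; "joints": joint angles; "joint_vel": joint speeds; "joint_efforts": joint torques, N m; "position": TCP position; "ee_rot": TCP orientation; "contact_force": force on the tool from outside, world axes, zero at the start; "wrist_torque": the same for the moment, N m; "gripper_width": finger opening in mm; "grasp_force": force on a finger pad.
Only numpy, scipy, OpenCV 4.12 (cv2) and the standard library are available. Lean on these libraries where they do the work, as an engineer would, in place of code of your own. Each camera call takes 0.05 s, during which the arm holds its last target. There are 200 camera calls.

## Working session

There is one attempt and no reset: what is moved stays moved. The work goes in short steps, Python scripts to look and compute and a shell command to move; the robot and the scene stay as the last step left them, time stands still between calls to the robot, and variables do not carry over. Pictures are saved under pics/ and viewed, at most 10 in all, crops included, and the job is handed in when it is done.

```bash
mkdir -p pics
cat > h.py <<'E'
import numpy as np, cv2
from bench import arm
from scipy.spatial.transform import Rotation as R
def shot(n,f):
    p=arm.camera_params(n); im=arm.get_image(n); cv2.imwrite('pics/'+f,im[:,:,::-1]); return p,im
def ray(p,u,v):
    K=np.array(p['K']); d=np.array([(u-K[0,2])/K[0,0],(v-K[1,2])/K[1,1]]); s=d.copy()
    for _ in range(20): s=d/(1+p['k1']*(s@s))
    q=np.array(p['orientation']); Rm=R.from_quat(q).as_matrix() if q.size==4 else q
    return np.array(p['position']),Rm@np.array([s[0],s[1],1])
def onz(p,u,v,z):
    o,d=ray(p,u,v); return o+d*(z-o[2])/d[2]
def cross(r1,r2):
    (o1,d1),(o2,d2)=r1,r2; t=np.linalg.lstsq(np.c_[d1,-d2],o2-o1,rcond=None)[0]
    a,b=o1+t[0]*d1,o2+t[1]*d2; return (a+b)/2,np.linalg.norm(a-b)
def red(im):
    h=cv2.cvtColor(im,cv2.COLOR_RGB2HSV); m=((h[...,0]<8)|(h[...,0]>172))&(h[...,1]>150)&(h[...,2]>70)
    n,l,s,c=cv2.connectedComponentsWithStats(m.astype(np.uint8)); return [(s[i].tolist(),c[i].round(1).tolist()) for i in range(1,n) if s[i,4]>15]
E
python3 - <<'E'
from h import *
P={}
for n in ('side','top','wrist'):
    p,im=shot(n,n+'0.png'); P[n]=p; print(n,p,red(im))
s=arm.read_state(); print(s['clock'],s['position'],s['ee_rot'],s['contact_force'])
a=[cv2.imread(f'pics/{n}0.png') for n in ('side','top')]
E
```

```text
side {'K': array([[461.8447699 ,   0.        , 314.93420525],
       [  0.        , 461.8447699 , 211.02165514],
       [  0.        ,   0.        ,   1.        ]]), 'k1': -0.08515128935630262, 'position': array([ 440.00947615, 1211.72090743,  967.46677946]), 'orientation': array([-0.07829698,  0.88888518, -0.44951088,  0.04114238])} [([353, 0, 33, 9, 274], [369.3, 3.7]), ([366, 191, 5, 8, 34], [367.8, 194.2]), ([620, 284, 18, 18, 235], [628.2, 292.2])]
top {'K': array([[429.98039844,   0.        , 321.29545213],
       [  0.        , 429.98039844, 199.2172427 ],
       [  0.        ,   0.        ,   1.        ]]), 'k1': -0.03784039698051592, 'position': array([ 518.49379104,   83.45191077, 1403.9658405 ]), 'orientation': array([ 0.71686757, -0.69622189,  0.02560027, -0.02684379])} [([344, 239, 6, 6, 25], [346.1, 241.7])]
wrist {'K': array([[290.74336445,   0.        , 316.12833308],
       [  0.        , 290.74336445, 194.38254616],
       [  0.        ,   0.        ,   1.        ]]), 'k1': -0.008275865986338973, 'position': array([  71.15729939, -624.14759601,  372.6401627 ]), 'orientation': array([0.61550973, 0.774778  , 0.11362124, 0.08920225])} []
0.15 [ 141.04553072 -608.42666439  230.45935196] [-1.13579373e-01  9.93528566e-01  8.31340324e-04 -1.51572917e-04] [-0.41056352 -1.25854835  0.06410925]
```

View pics/top0.png

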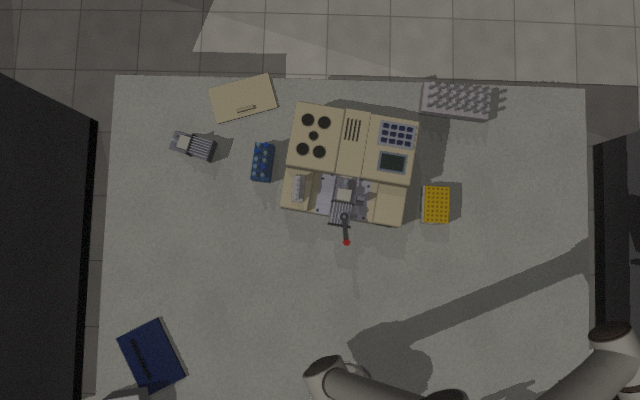

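View pics/side0.png

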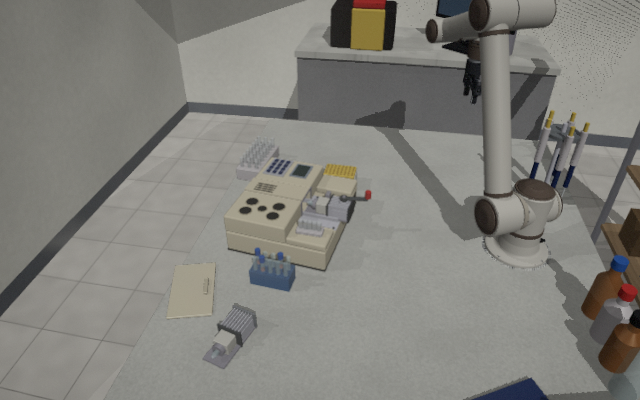

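The top view shows the analyser at about (295–420, 102–227), with the dark lever arm running from its hub at (344,217) to the red knob at (346,242). The side view shows the same knob at (368,194), with the old lamp, rack, cuvettes and tip box clear of the lever.

```bash
python3 - <<'E'
from h import *
t=arm.camera_params('top'); s=arm.camera_params('side')
print('knob',cross(ray(t,346.1,241.7),ray(s,367.8,194.2)))
im=cv2.imread('pics/top0.png')
h=cv2.cvtColor(im,cv2.COLOR_BGR2HSV); print(h[130,340],h[205,390],h[250,250])
m=((h[...,0]>12)&(h[...,0]<32)&(h[...,1]>45)&(h[...,2]>90)).astype(np.uint8)
m[:, :283]=0; m[:95]=0; m[235:]=0; m[:,420:]=0
m=cv2.morphologyEx(m,cv2.MORPH_CLOSE,np.ones((15,15)))
r=cv2.minAreaRect(np.argwhere(m)[:,::-1].astype(np.float32)); b=cv2.boxPoints(r); print(r)
w=np.array([onz(t,u,v,120)[:2] for u,v in b]); print(w.round())
for i in range(4):
    e=w[(i+1)%4]-w[i]; print(np.linalg.norm(e).round(),np.degrees(np.arctan2(e[1],e[0])).round(1))
print('hub',onz(t,344,217,140),'knob@154',onz(t,346.1,241.7,154))
E
cat > crop.py <<'E'
E
python3 -c "
import cv2;i=cv2.imread('pics/top0.png')[90:260,270:470];cv2.imwrite('pics/top0c.png',cv2.resize(i,(800,680)[:1]+(600,),interpolation=2) if 0 else cv2.resize(i,None,fx=3.5,fy=3.5,interpolation=2))"
```

```text
knob (array([489.89672323,  11.77269347, 156.94022536]), np.float64(0.6750527020608396))
[ 23  54 123] [ 22  58 133] [ 20  14 113]
((348.8579406738281, 163.4237823486328), (126.1388931274414, 108.6044921875), 9.7824068069458)
[[ 589.  218.]
 [ 918.  173.]
 [ 863. -207.]
 [ 536. -155.]]
332.0 -7.6
385.0 -98.3
331.0 171.0
377.0 81.9
hub [561.95130129  18.81737782 140.        ] knob@154 [490.16711963  11.62407536 154.        ]
```

View pics/top0c.png

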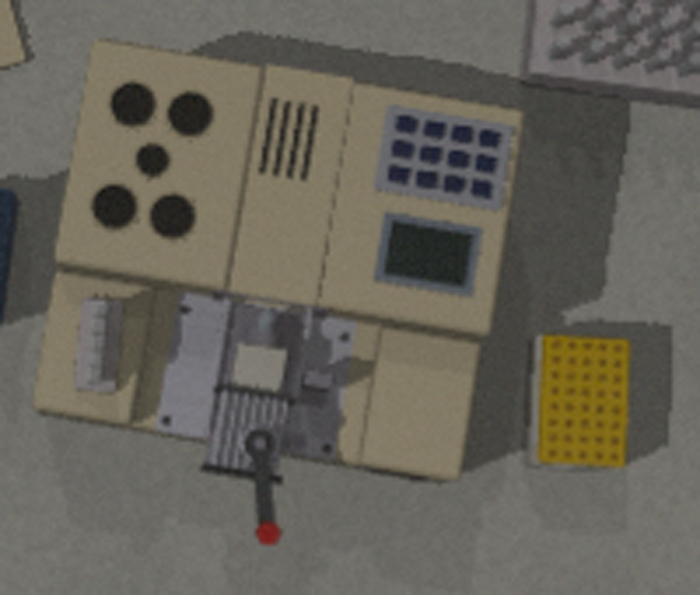

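Knob is at about (490, 12, 154): its height fits and it lies 74.5 mm from the hub (75 expected). Analyser yaw is about -8.2°, and the lever stands at about 1.32 rad. I'll move above the knob.

```bash
python3 -m handwheel '[{"x":0.108,"y":0.194,"z":0.006},{"x":0.108,"y":0.194,"z":0.006},{"x":0.108,"y":0.194,"z":0.006},{"x":0.108,"y":0.194,"z":0.006},{"x":0.108,"y":0.194,"z":0.006},{"x":0.108,"y":0.194,"z":0.006},{"x":0.108,"y":0.194,"z":0.006},{"x":0.108,"y":0.194,"z":0.006}]' -0.05
python3 -m handwheel '[{"x":0.108,"y":0.194,"z":0.006},{"x":0.108,"y":0.194,"z":0.006},{"x":0.108,"y":0.194,"z":0.006},{"x":0.108,"y":0.194,"z":0.006},{"x":0.108,"y":0.194,"z":0.006},{"x":0.108,"y":0.194,"z":0.006},{"x":0.108,"y":0.194,"z":0.006},{"x":0.10,"y":0.18,"az":-0.06}]'
python3 -m handwheel '[{},{},{},{},{},{},{},{}]'
python3 - <<'E'
from h import *
p,im=shot('wrist','w1.png'); print(p['position'],red(im))
for s,c in red(im): print(onz(p,*c,154))
E
```

```text
[  71.16554711 -624.19194012  372.78626706] []invalid input at $[0]: expected keys x, y, z, ax, ay, az
invalid input at $[0]: expected keys x, y, z, ax, ay, az
invalid input at $[0]: expected keys x, y, z, ax, ay, az
```

View pics/w1.png

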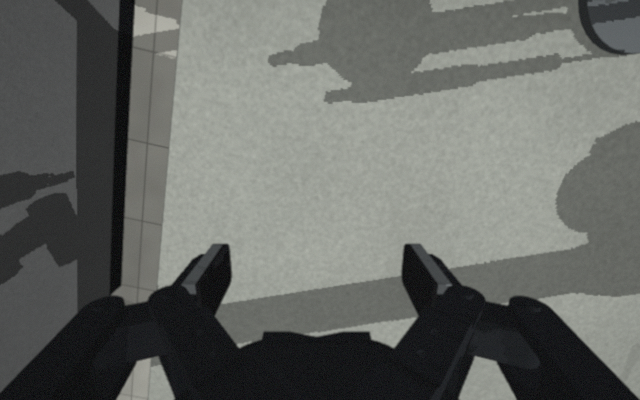

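The moves were refused because every row needs all six keys. The wrist view shows only bare bench, with the open fingers at (215,250) and (415,250).

```bash
python3 -m handwheel '[{"x":0.108,"y":0.194,"z":0.006,"ax":0,"ay":0,"az":0},{"x":0.108,"y":0.194,"z":0.006,"ax":0,"ay":0,"az":0},{"x":0.108,"y":0.194,"z":0.006,"ax":0,"ay":0,"az":0},{"x":0.108,"y":0.194,"z":0.006,"ax":0,"ay":0,"az":0},{"x":0.108,"y":0.194,"z":0.006,"ax":0,"ay":0,"az":0},{"x":0.108,"y":0.194,"z":0.006,"ax":0,"ay":0,"az":0},{"x":0.108,"y":0.194,"z":0.006,"ax":0,"ay":0,"az":0},{"x":0.108,"y":0.194,"z":0.006,"ax":0,"ay":0,"az":0}]' -0.05
python3 -m handwheel '[{"x":0.108,"y":0.194,"z":0.006,"ax":0,"ay":0,"az":0},{"x":0.108,"y":0.194,"z":0.006,"ax":0,"ay":0,"az":0},{"x":0.108,"y":0.194,"z":0.006,"ax":0,"ay":0,"az":0},{"x":0.108,"y":0.194,"z":0.006,"ax":0,"ay":0,"az":0},{"x":0.108,"y":0.194,"z":0.006,"ax":0,"ay":0,"az":0},{"x":0.108,"y":0.194,"z":0.006,"ax":0,"ay":0,"az":0},{"x":0.108,"y":0.194,"z":0.006,"ax":0,"ay":0,"az":0},{"x":0.1,"y":0.18,"z":0.006,"ax":0,"ay":0,"az":-0.06}]'
python3 -m handwheel '[{"x":0,"y":0,"z":0,"ax":0,"ay":0,"az":0},{"x":0,"y":0,"z":0,"ax":0,"ay":0,"az":0},{"x":0,"y":0,"z":0,"ax":0,"ay":0,"az":0},{"x":0,"y":0,"z":0,"ax":0,"ay":0,"az":0},{"x":0,"y":0,"z":0,"ax":0,"ay":0,"az":0},{"x":0,"y":0,"z":0,"ax":0,"ay":0,"az":0},{"x":0,"y":0,"z":0,"ax":0,"ay":0,"az":0},{"x":0,"y":0,"z":0,"ax":0,"ay":0,"az":0}]'
python3 - <<'E'
from h import *
p,im=shot('wrist','w2.png'); print(p['position'],red(im))
for s,c in red(im): print(onz(p,*c,154))
E
```

```text
clock: 1.0
position: [314.4, -296.8, 241.0]
ee_rot: [-0.114, 0.994, -0.0, 0.0]
contact_force: [1.0, 0.4, -0.2]
gripper_width: 41.0
grasp_force: 0.0
clock: 1.8
position: [485.7, 11.2, 250.7]
ee_rot: [-0.066, 0.998, 0.0, 0.0]
contact_force: [-0.3, -0.8, 0.0]
gripper_width: 40.7
grasp_force: 0.0
clock: 2.6
position: [485.1, 9.0, 250.6]
ee_rot: [-0.067, 0.998, 0.0, 0.0]
contact_force: [0.0, -0.1, 0.2]
gripper_width: 40.3
grasp_force: 0.0
[4.13900336e+02 1.34968544e-01 3.92877330e+02] [([307, 190, 22, 27, 475], [317.7, 203.2])]
[492.31070424  12.04135339 154.        ]
```

View pics/w2.png

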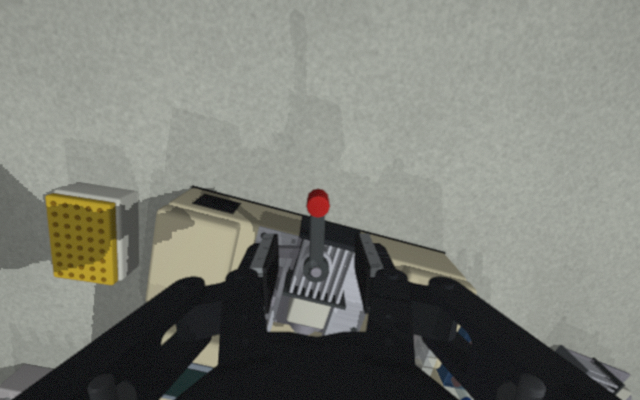

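The wrist view shows the red knob at (318,205), the hub at (316,271), the dark plate edge from about (302,218) to (360,232), and the tip box at left.

Run:
```python
from h import *
p=arm.camera_params('wrist'); 
H=onz(p,316,271,150);k=onz(p,318,205,156);print('hub',H,'knob',k,np.linalg.norm(H-k))
a=onz(p,200,190,100);b=onz(p,440,250,100);print(a,b,np.degrees(np.arctan2(*(a-b)[:2]))) 
t=arm.camera_params('top'); q=[onz(t,270+u/3.5,90+v/3.5,135) for u,v in((60,265),(490,333))]; print(q,(q[0]+q[1])/2)
yaw=np.radians(-8.3); e=np.array([np.cos(yaw),np.sin(yaw)]); n=np.array([-e[1],e[0]])
print('along: housing',e@q[0][:2],e@q[1][:2],'front',e@a[:2],e@b[:2],'hinge',e@H[:2],'face',e@H[:2]-30,'home face',e@q[0][:2]-75)
```

```text
hub [560.83172196  19.85827559 150.        ] knob [493.24134238  12.49099791 156.        ] 68.25493529356184
[ 512.10520054 -109.39088864  100.        ] [546.34324281 157.6300835  100.        ] -172.69327270380396
[array([709.80242691, 191.66000481, 135.        ]), array([ 662.36802345, -175.14599282,  135.        ])] [686.08522518   8.257006   135.        ]
along: housing 674.7004963951721 680.7136512012344 front 522.5325557610012 517.8658484243263 hinge 552.0907869805372 face 522.0907869805372 home face 599.7004963951721
```

```bash
python3 -m handwheel '[{"x":0.015,"y":0.008,"z":0,"ax":0,"ay":0,"az":0.02},{"x":0.015,"y":0.008,"z":0,"ax":0,"ay":0,"az":0},{"x":0,"y":0,"z":-0.135,"ax":0,"ay":0,"az":0},{"x":0,"y":0,"z":-0.135,"ax":0,"ay":0,"az":0},{"x":0,"y":0,"z":-0.135,"ax":0,"ay":0,"az":0},{"x":0,"y":0,"z":-0.135,"ax":0,"ay":0,"az":0},{"x":0,"y":0,"z":0,"ax":0,"ay":0,"az":0},{"x":0,"y":0,"z":0,"ax":0,"ay":0,"az":0}]' -0.05
python3 -m handwheel '[{"x":0,"y":0,"z":0,"ax":0,"ay":0,"az":0},{"x":0,"y":0,"z":0,"ax":0,"ay":0,"az":0},{"x":0,"y":0,"z":0,"ax":0,"ay":0,"az":0},{"x":0,"y":0,"z":0,"ax":0,"ay":0,"az":0},{"x":0,"y":0,"z":0,"ax":0,"ay":0,"az":0},{"x":0,"y":0,"z":0,"ax":0,"ay":0,"az":0},{"x":0,"y":0,"z":0,"ax":0,"ay":0,"az":0},{"x":0,"y":0,"z":0,"ax":0,"ay":0,"az":0}]' -0.3
python3 - <<'E'
from h import *
p,im=shot('wrist','w3.png'); print(red(im))
E
```

```text
clock: 3.45
position: [491.7, 12.4, 142.9]
ee_rot: [-0.083, 0.997, -0.0, -0.0]
contact_force: [-0.3, -1.1, 0.9]
gripper_width: 40.4
grasp_force: 0.0
clock: 4.25
position: [491.1, 12.4, 142.5]
ee_rot: [-0.082, 0.997, -0.0, -0.0]
contact_force: [0.3, -0.4, 0.6]
gripper_width: 29.9
grasp_force: 0.0
[([293, 232, 41, 54, 1725], [312.7, 259.8])]
```

View pics/w3.png

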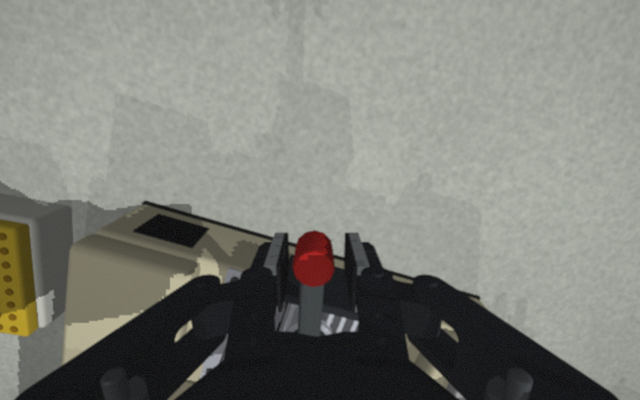

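The knob (313,260) sits centred between the two pads at (278,265) and (355,265), so I can swing the lever open.

```bash
python3 -m handwheel '[{"x":0.0051,"y":-0.0323,"z":0,"ax":0,"ay":0,"az":0.0556},{"x":0.0079,"y":-0.0317,"z":0,"ax":0,"ay":0,"az":0.0556},{"x":0.0106,"y":-0.0309,"z":0,"ax":0,"ay":0,"az":0.0556},{"x":0.0132,"y":-0.0299,"z":0,"ax":0,"ay":0,"az":0.0556},{"x":0.0158,"y":-0.0286,"z":0,"ax":0,"ay":0,"az":0.0556},{"x":0.0182,"y":-0.0271,"z":0,"ax":0,"ay":0,"az":0.0556},{"x":0.0205,"y":-0.0254,"z":0,"ax":0,"ay":0,"az":0.0556},{"x":0.0227,"y":-0.0236,"z":0,"ax":0,"ay":0,"az":0.0556}]'
```

```text
clock: 5.1
position: [513.2, -33.7, 142.4]
ee_rot: [-0.42, 0.907, 0.0, -0.001]
contact_force: [-2.0, 0.1, 1.2]
gripper_width: 29.9
grasp_force: 1.0
```

```bash
python3 -m handwheel '[{"x":0.0246,"y":-0.0215,"z":0,"ax":0,"ay":0,"az":0.0556},{"x":0.0264,"y":-0.0193,"z":0,"ax":0,"ay":0,"az":0.0556},{"x":0.028,"y":-0.0169,"z":0,"ax":0,"ay":0,"az":0.0556},{"x":0.0294,"y":-0.0144,"z":0,"ax":0,"ay":0,"az":0.0556},{"x":0.0305,"y":-0.0118,"z":0,"ax":0,"ay":0,"az":0.0556},{"x":0.0314,"y":-0.0091,"z":0,"ax":0,"ay":0,"az":0.0556},{"x":0,"y":0,"z":0,"ax":0,"ay":0,"az":0},{"x":0,"y":0,"z":0,"ax":0,"ay":0,"az":0}]'
python3 - <<'E'
from h import *
for n in('wrist','top'):
    p,im=shot(n,n+'4.png'); r=red(im); print(n,[(c,s[4],onz(p,*c,155).round(1)) for s,c in r])
E
```

```text
clock: 5.9
position: [548.1, -52.1, 142.4]
ee_rot: [-0.639, 0.769, -0.0, 0.0]
contact_force: [-1.3, -0.2, -0.0]
gripper_width: 29.9
grasp_force: 0.0
wrist [([326.2, 258.9], 1787, array([543.8, -50.7, 155. ]))]
top []
```

```bash
python3 -m handwheel '[{"x":0.0321,"y":-0.0063,"z":0,"ax":0,"ay":0,"az":0.0556},{"x":0.0325,"y":-0.0035,"z":0,"ax":0,"ay":0,"az":0.0356},{"x":0.006,"y":-0.001,"z":0,"ax":0,"ay":0,"az":0},{"x":0,"y":0,"z":0,"ax":0,"ay":0,"az":0},{"x":0,"y":0,"z":0,"ax":0,"ay":0,"az":0},{"x":0,"y":0,"z":0,"ax":0,"ay":0,"az":0},{"x":0,"y":0,"z":0,"ax":0,"ay":0,"az":0},{"x":0,"y":0,"z":0,"ax":0,"ay":0,"az":0}]'
python3 - <<'E'
from h import *
p,im=shot('wrist','w5.png'); r=red(im); print([(c,s,onz(p,*c,155).round(1)) for s,c in r])
E
```

```text
clock: 6.8
position: [561.6, -54.4, 142.3]
ee_rot: [-0.693, 0.721, 0.0, -0.0]
contact_force: [-4.3, -1.5, 1.0]
gripper_width: 30.0
grasp_force: 2.1
[([327.0, 259.4], [308, 232, 40, 55, 1769], array([556.9, -53.5, 155. ]))]
```

The lever is at its open stop (force up to 4 N, knob at about (556,-54)). I'll release it, lift, and move round in front of the end plate with the fingers shut.

```bash
python3 -m handwheel '[{"x":-0.02,"y":0,"z":0,"ax":0,"ay":0,"az":0},{"x":0,"y":0,"z":0,"ax":0,"ay":0,"az":0},{"x":0,"y":0,"z":0.15,"ax":0,"ay":0,"az":0},{"x":0,"y":0,"z":0.15,"ax":0,"ay":0,"az":0},{"x":0,"y":0,"z":0.14,"ax":0,"ay":0,"az":0},{"x":-0.04,"y":0.048,"z":0,"ax":0,"ay":0,"az":-0.0889},{"x":-0.04,"y":0.048,"z":0,"ax":0,"ay":0,"az":-0.0889},{"x":-0.04,"y":0.048,"z":0,"ax":0,"ay":0,"az":-0.0889}]'
python3 -m handwheel '[{"x":-0.04,"y":0.048,"z":0,"ax":0,"ay":0,"az":-0.0889},{"x":-0.04,"y":0.048,"z":0,"ax":0,"ay":0,"az":-0.0889},{"x":-0.04,"y":0.048,"z":0,"ax":0,"ay":0,"az":-0.0889},{"x":-0.04,"y":0.048,"z":0,"ax":0,"ay":0,"az":-0.0889},{"x":-0.04,"y":0.048,"z":0,"ax":0,"ay":0,"az":-0.0889},{"x":-0.04,"y":0.048,"z":0,"ax":0,"ay":0,"az":-0.0889},{"x":-0.04,"y":0.048,"z":0,"ax":0,"ay":0,"az":-0.0889},{"x":0,"y":0,"z":0,"ax":0,"ay":0,"az":-0.0889}]' -1
python3 -m handwheel '[{"x":0,"y":0,"z":0,"ax":0,"ay":0,"az":-0.0889},{"x":0,"y":0,"z":0,"ax":0,"ay":0,"az":0},{"x":0,"y":0,"z":0,"ax":0,"ay":0,"az":0},{"x":0,"y":0,"z":0,"ax":0,"ay":0,"az":0},{"x":0,"y":0,"z":0,"ax":0,"ay":0,"az":0},{"x":0,"y":0,"z":0,"ax":0,"ay":0,"az":0},{"x":0,"y":0,"z":0,"ax":0,"ay":0,"az":0},{"x":0,"y":0,"z":0,"ax":0,"ay":0,"az":0}]'
python3 - <<'E'
from h import *
for n in('wrist','top'):
    p,im=shot(n,n+'6.png'); r=red(im); print(n,[(c,s[4],onz(p,*c,155).round(1)) for s,c in r])
    np.save('pics/p_'+n+'.npy',p,allow_pickle=True)
E
```

```text
clock: 7.65
position: [535.1, -24.7, 231.3]
ee_rot: [-0.525, 0.851, -0.001, 0.002]
contact_force: [0.8, 0.6, -0.2]
gripper_width: 29.9
grasp_force: 0.0
clock: 8.45
position: [478.6, 43.1, 231.2]
ee_rot: [0.005, 1.0, 0.001, 0.002]
contact_force: [0.7, -0.1, 0.3]
gripper_width: 0.1
grasp_force: 0.0
clock: 9.25
position: [478.2, 41.7, 230.5]
ee_rot: [0.072, 0.997, 0.0, 0.0]
contact_force: [-0.0, 0.3, 0.8]
gripper_width: -0.1
grasp_force: 0.0
wrist []
top [([369.6, 219.5], 30, array([556.3, -54.9, 155. ]))]
```

View pics/wrist6.png

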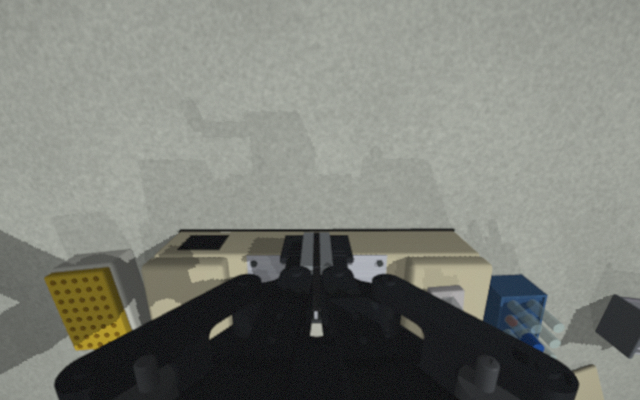

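The tool is centred on the dark plate (plate columns 282–350, fingers at 316) and square to the analyser's front edge. The knob reads (556,-55), fully open. I'll descend and approach.

```bash
python3 -m handwheel '[{"x":0,"y":0,"z":-0.156,"ax":0,"ay":0,"az":0},{"x":0,"y":0,"z":-0.156,"ax":0,"ay":0,"az":0},{"x":0,"y":0,"z":-0.156,"ax":0,"ay":0,"az":0},{"x":0,"y":0,"z":-0.156,"ax":0,"ay":0,"az":0},{"x":0.05,"y":-0.0073,"z":0,"ax":0,"ay":0,"az":0},{"x":0.05,"y":-0.0073,"z":0,"ax":0,"ay":0,"az":0},{"x":0.05,"y":-0.0073,"z":0,"ax":0,"ay":0,"az":0},{"x":0,"y":0,"z":0,"ax":0,"ay":0,"az":0}]'
python3 -m handwheel '[{"x":0.015,"y":-0.0022,"z":0,"ax":0,"ay":0,"az":0},{"x":0.015,"y":-0.0022,"z":0,"ax":0,"ay":0,"az":0},{"x":0.015,"y":-0.0022,"z":0,"ax":0,"ay":0,"az":0},{"x":0.015,"y":-0.0022,"z":0,"ax":0,"ay":0,"az":0},{"x":0.015,"y":-0.0022,"z":0,"ax":0,"ay":0,"az":0},{"x":0.015,"y":-0.0022,"z":0,"ax":0,"ay":0,"az":0},{"x":0.015,"y":-0.0022,"z":0,"ax":0,"ay":0,"az":0},{"x":0.015,"y":-0.0022,"z":0,"ax":0,"ay":0,"az":0}]'
```

```text
clock: 10.15
position: [511.2, 37.7, 107.4]
ee_rot: [0.073, 0.997, 0.001, 0.002]
contact_force: [-0.8, 0.4, 0.7]
gripper_width: -0.0
grasp_force: 0.0
clock: 10.95
position: [531.0, 33.8, 105.4]
ee_rot: [0.072, 0.997, -0.0, -0.002]
contact_force: [-4.7, 3.0, 1.8]
gripper_width: 0.1
grasp_force: 2.2
```

```bash
python3 -m handwheel '[{"x":0.015,"y":-0.0022,"z":0,"ax":0,"ay":0,"az":0},{"x":0.015,"y":-0.0022,"z":0,"ax":0,"ay":0,"az":0},{"x":0.015,"y":-0.0022,"z":0,"ax":0,"ay":0,"az":0},{"x":0.015,"y":-0.0022,"z":0,"ax":0,"ay":0,"az":0},{"x":0.015,"y":-0.0022,"z":0,"ax":0,"ay":0,"az":0},{"x":0.015,"y":-0.0022,"z":0,"ax":0,"ay":0,"az":0},{"x":0.015,"y":-0.0022,"z":0,"ax":0,"ay":0,"az":0},{"x":0.015,"y":-0.0022,"z":0,"ax":0,"ay":0,"az":0}]'
python3 -m handwheel '[{"x":0.015,"y":-0.0022,"z":0,"ax":0,"ay":0,"az":0},{"x":0.015,"y":-0.0022,"z":0,"ax":0,"ay":0,"az":0},{"x":0.015,"y":-0.0022,"z":0,"ax":0,"ay":0,"az":0},{"x":0.015,"y":-0.0022,"z":0,"ax":0,"ay":0,"az":0},{"x":0.015,"y":-0.0022,"z":0,"ax":0,"ay":0,"az":0},{"x":0.015,"y":-0.0022,"z":0,"ax":0,"ay":0,"az":0},{"x":0,"y":0,"z":0,"ax":0,"ay":0,"az":0},{"x":0,"y":0,"z":0,"ax":0,"ay":0,"az":0}]'
python3 - <<'E'
from h import *
p,im=shot('top','top7.png'); r=red(im); print([(c,s[4],onz(p,*c,155).round(1)) for s,c in r])
E
```

```text
clock: 11.75
position: [556.1, 30.2, 105.5]
ee_rot: [0.072, 0.997, -0.0, -0.0]
contact_force: [-4.3, 1.7, -0.1]
gripper_width: 0.1
grasp_force: 2.2
clock: 12.55
position: [574.8, 27.5, 105.8]
ee_rot: [0.072, 0.997, -0.0, 0.001]
contact_force: [-1.9, 0.8, -2.1]
gripper_width: 0.1
grasp_force: 1.1
[([372.6, 203.4], 25, array([603.4, -62.7, 155. ]))]
```

```bash
python3 -m handwheel '[{"x":0.01,"y":-0.0015,"z":0,"ax":0,"ay":0,"az":0},{"x":0.01,"y":-0.0015,"z":0,"ax":0,"ay":0,"az":0},{"x":0.01,"y":-0.0015,"z":0,"ax":0,"ay":0,"az":0},{"x":0.01,"y":-0.0015,"z":0,"ax":0,"ay":0,"az":0},{"x":0.01,"y":-0.0015,"z":0,"ax":0,"ay":0,"az":0},{"x":0.01,"y":-0.0015,"z":0,"ax":0,"ay":0,"az":0},{"x":0.01,"y":-0.0015,"z":0,"ax":0,"ay":0,"az":0},{"x":0.01,"y":-0.0015,"z":0,"ax":0,"ay":0,"az":0}]'
python3 -m handwheel '[{"x":0.005,"y":-0.0007,"z":0,"ax":0,"ay":0,"az":0},{"x":0.005,"y":-0.0007,"z":0,"ax":0,"ay":0,"az":0},{"x":0.005,"y":-0.0007,"z":0,"ax":0,"ay":0,"az":0},{"x":0.005,"y":-0.0007,"z":0,"ax":0,"ay":0,"az":0},{"x":0.005,"y":-0.0007,"z":0,"ax":0,"ay":0,"az":0},{"x":0.005,"y":-0.0007,"z":0,"ax":0,"ay":0,"az":0},{"x":0.005,"y":-0.0007,"z":0,"ax":0,"ay":0,"az":0},{"x":0.005,"y":-0.0007,"z":0,"ax":0,"ay":0,"az":0}]'
```

```text
clock: 13.4
position: [590.5, 25.2, 106.0]
ee_rot: [0.072, 0.997, 0.0, 0.0]
contact_force: [-3.7, 1.5, 1.9]
gripper_width: 0.0
grasp_force: 2.1
clock: 14.2
position: [598.3, 24.2, 105.8]
ee_rot: [0.072, 0.997, 0.0, 0.0]
contact_force: [-3.2, 0.2, 3.5]
gripper_width: -0.1
grasp_force: 2.1
```

```bash
python3 -m handwheel '[{"x":0.005,"y":-0.0007,"z":0,"ax":0,"ay":0,"az":0},{"x":0.005,"y":-0.0007,"z":0,"ax":0,"ay":0,"az":0},{"x":0.005,"y":-0.0007,"z":0,"ax":0,"ay":0,"az":0},{"x":0.005,"y":-0.0007,"z":0,"ax":0,"ay":0,"az":0},{"x":0,"y":0,"z":0,"ax":0,"ay":0,"az":0},{"x":0,"y":0,"z":0,"ax":0,"ay":0,"az":0},{"x":0,"y":0,"z":0,"ax":0,"ay":0,"az":0},{"x":0,"y":0,"z":0,"ax":0,"ay":0,"az":0}]'
```

```text
clock: 15.0
position: [602.4, 23.5, 105.7]
ee_rot: [0.072, 0.997, 0.0, 0.0]
contact_force: [-2.6, 1.0, 0.9]
gripper_width: 0.3
grasp_force: 1.1
```

```bash
python3 -m handwheel '[{"x":0.003,"y":-0.0004,"z":0,"ax":0,"ay":0,"az":0},{"x":0.003,"y":-0.0004,"z":0,"ax":0,"ay":0,"az":0},{"x":0.003,"y":-0.0004,"z":0,"ax":0,"ay":0,"az":0},{"x":0.003,"y":-0.0004,"z":0,"ax":0,"ay":0,"az":0},{"x":0.003,"y":-0.0004,"z":0,"ax":0,"ay":0,"az":0},{"x":0.003,"y":-0.0004,"z":0,"ax":0,"ay":0,"az":0},{"x":0.003,"y":-0.0004,"z":0,"ax":0,"ay":0,"az":0},{"x":0.003,"y":-0.0004,"z":0,"ax":0,"ay":0,"az":0}]'
```

```text
clock: 15.8
position: [603.3, 23.3, 105.6]
ee_rot: [0.072, 0.997, -0.0, -0.004]
contact_force: [-13.7, 5.1, 10.5]
gripper_width: -0.2
grasp_force: 7.4
```

Force rose to 14 N while motion stopped after about 75 mm of travel, as expected, so the lamp is home. I'll back off, lift, and go over the knob.

```bash
python3 -m handwheel '[{"x":-0.03,"y":0.004,"z":0,"ax":0,"ay":0,"az":0},{"x":-0.09,"y":0.013,"z":0,"ax":0,"ay":0,"az":0},{"x":-0.1,"y":0.015,"z":0,"ax":0,"ay":0,"az":0},{"x":0,"y":0,"z":0.16,"ax":0,"ay":0,"az":0},{"x":0,"y":0,"z":0.16,"ax":0,"ay":0,"az":0},{"x":0,"y":0,"z":0.16,"ax":0,"ay":0,"az":0},{"x":0,"y":0,"z":0.16,"ax":0,"ay":0,"az":0},{"x":0,"y":0,"z":0,"ax":0,"ay":0,"az":0}]'
python3 -m handwheel '[{"x":0.0427,"y":-0.06,"z":0,"ax":0,"ay":0,"az":0.0909},{"x":0.0427,"y":-0.06,"z":0,"ax":0,"ay":0,"az":0.0909},{"x":0.0427,"y":-0.06,"z":0,"ax":0,"ay":0,"az":0.0909},{"x":0.0427,"y":-0.06,"z":0,"ax":0,"ay":0,"az":0.0909},{"x":0.0427,"y":-0.06,"z":0,"ax":0,"ay":0,"az":0.0909},{"x":0.0427,"y":-0.06,"z":0,"ax":0,"ay":0,"az":0.0909},{"x":0.0427,"y":-0.06,"z":0,"ax":0,"ay":0,"az":0.0909},{"x":0.0427,"y":-0.06,"z":0,"ax":0,"ay":0,"az":0.0909}]' -0.05
python3 -m handwheel '[{"x":0,"y":0,"z":0,"ax":0,"ay":0,"az":0.0909},{"x":0,"y":0,"z":0,"ax":0,"ay":0,"az":0.0909},{"x":0,"y":0,"z":0,"ax":0,"ay":0,"az":0.0909},{"x":0,"y":0,"z":0,"ax":0,"ay":0,"az":0},{"x":0,"y":0,"z":0,"ax":0,"ay":0,"az":0},{"x":0,"y":0,"z":0,"ax":0,"ay":0,"az":0},{"x":0,"y":0,"z":0,"ax":0,"ay":0,"az":0},{"x":0,"y":0,"z":0,"ax":0,"ay":0,"az":0}]'
python3 - <<'E'
from h import *
for n in('wrist','top'):
    p,im=shot(n,n+'8.png'); r=red(im); print(n,[(c,s[4],onz(p,*c,155).round(1)) for s,c in r])
E
```

```text
clock: 16.6
position: [567.0, 29.7, 239.4]
ee_rot: [0.072, 0.997, 0.002, 0.007]
contact_force: [0.6, -0.4, 0.6]
gripper_width: 0.0
grasp_force: 0.0
clock: 17.4
position: [632.5, -67.4, 233.0]
ee_rot: [-0.481, 0.877, -0.001, 0.001]
contact_force: [-0.5, 0.1, -0.3]
gripper_width: 40.3
grasp_force: 0.0
clock: 18.2
position: [631.3, -66.6, 233.7]
ee_rot: [-0.654, 0.757, -0.0, 0.0]
contact_force: [0.7, -0.7, 0.1]
gripper_width: 40.6
grasp_force: 0.0
wrist [([315.7, 204.0], 571, array([632.7, -64.6, 155. ]))]
top []
```

View pics/wrist8.png

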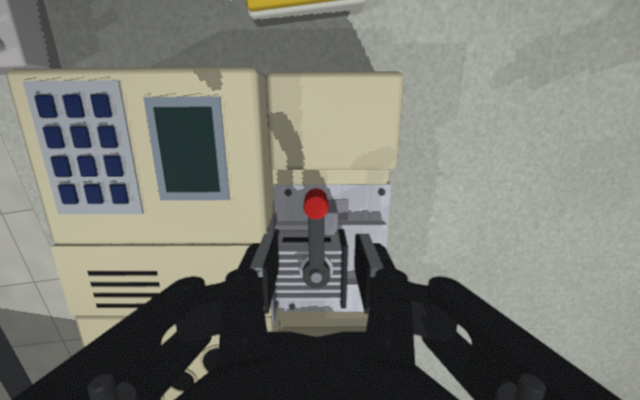

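The lever is open, with the knob at (316,204), and the module sits against the housing. I'll descend round the knob, narrow the fingers, and start closing.

```bash
python3 -m handwheel '[{"x":0,"y":0,"z":-0.114,"ax":0,"ay":0,"az":0},{"x":0,"y":0,"z":-0.114,"ax":0,"ay":0,"az":0},{"x":0,"y":0,"z":-0.114,"ax":0,"ay":0,"az":0},{"x":0,"y":0,"z":-0.114,"ax":0,"ay":0,"az":0},{"x":0,"y":0,"z":0,"ax":0,"ay":0,"az":0},{"x":0,"y":0,"z":0,"ax":0,"ay":0,"az":0},{"x":0,"y":0,"z":0,"ax":0,"ay":0,"az":0},{"x":0,"y":0,"z":0,"ax":0,"ay":0,"az":0}]'
python3 -m handwheel '[{"x":0,"y":0,"z":0,"ax":0,"ay":0,"az":0},{"x":0,"y":0,"z":0,"ax":0,"ay":0,"az":0},{"x":0,"y":0,"z":0,"ax":0,"ay":0,"az":0},{"x":0,"y":0,"z":0,"ax":0,"ay":0,"az":0},{"x":0,"y":0,"z":0,"ax":0,"ay":0,"az":0},{"x":0,"y":0,"z":0,"ax":0,"ay":0,"az":0},{"x":0,"y":0,"z":0,"ax":0,"ay":0,"az":0},{"x":0,"y":0,"z":0,"ax":0,"ay":0,"az":0}]' -0.3
python3 -m handwheel '[{"x":-0.0321,"y":0.0061,"z":0,"ax":0,"ay":0,"az":-0.0556},{"x":-0.0315,"y":0.0089,"z":0,"ax":0,"ay":0,"az":-0.0556},{"x":-0.0306,"y":0.0116,"z":0,"ax":0,"ay":0,"az":-0.0556},{"x":-0.0294,"y":0.0142,"z":0,"ax":0,"ay":0,"az":-0.0556},{"x":-0.0281,"y":0.0167,"z":0,"ax":0,"ay":0,"az":-0.0556},{"x":-0.0265,"y":0.0191,"z":0,"ax":0,"ay":0,"az":-0.0556},{"x":-0.0248,"y":0.0214,"z":0,"ax":0,"ay":0,"az":-0.0556},{"x":-0.0228,"y":0.0234,"z":0,"ax":0,"ay":0,"az":-0.0556}]'
```

```text
clock: 19.1
position: [632.2, -66.6, 144.2]
ee_rot: [-0.654, 0.756, -0.001, 0.001]
contact_force: [0.4, 0.3, 0.5]
gripper_width: 40.8
grasp_force: 0.0
clock: 19.9
position: [631.3, -66.7, 142.5]
ee_rot: [-0.654, 0.756, 0.0, -0.0]
contact_force: [-0.1, 0.5, 0.1]
gripper_width: 29.9
grasp_force: 0.0
clock: 20.7
position: [586.4, -42.4, 142.6]
ee_rot: [-0.354, 0.935, -0.0, 0.001]
contact_force: [2.0, -1.0, -1.0]
gripper_width: 29.9
grasp_force: 0.8
```

```bash
python3 -m handwheel '[{"x":-0.0207,"y":0.0253,"z":0,"ax":0,"ay":0,"az":-0.0556},{"x":-0.0184,"y":0.027,"z":0,"ax":0,"ay":0,"az":-0.0556},{"x":-0.016,"y":0.0285,"z":0,"ax":0,"ay":0,"az":-0.0556},{"x":-0.0134,"y":0.0298,"z":0,"ax":0,"ay":0,"az":-0.0556},{"x":-0.0108,"y":0.0309,"z":0,"ax":0,"ay":0,"az":-0.0556},{"x":-0.008,"y":0.0317,"z":0,"ax":0,"ay":0,"az":-0.0556},{"x":-0.0052,"y":0.0323,"z":0,"ax":0,"ay":0,"az":-0.0556},{"x":-0.0024,"y":0.0326,"z":0,"ax":0,"ay":0,"az":-0.0556}]'
python3 -m handwheel '[{"x":0.0005,"y":0.0327,"z":0,"ax":0,"ay":0,"az":-0.0556},{"x":0.002,"y":0.015,"z":0,"ax":0,"ay":0,"az":-0.03},{"x":0,"y":0,"z":0,"ax":0,"ay":0,"az":0},{"x":0,"y":0,"z":0,"ax":0,"ay":0,"az":0},{"x":0,"y":0,"z":0,"ax":0,"ay":0,"az":0},{"x":0,"y":0,"z":0,"ax":0,"ay":0,"az":0},{"x":0,"y":0,"z":0,"ax":0,"ay":0,"az":0},{"x":0,"y":0,"z":0,"ax":0,"ay":0,"az":0}]'
python3 - <<'E'
from h import *
p,im=shot('wrist','w9.png'); r=red(im); print([(c,s,onz(p,*c,155).round(1)) for s,c in r])
E
```

```text
clock: 21.5
position: [567.1, 5.0, 142.5]
ee_rot: [-0.012, 1.0, -0.0, 0.0]
contact_force: [1.3, -1.5, -0.7]
gripper_width: 30.0
grasp_force: 0.8
clock: 22.3
position: [567.6, 14.7, 142.5]
ee_rot: [0.053, 0.999, -0.0, -0.0]
contact_force: [0.1, -0.2, -0.2]
gripper_width: 30.2
grasp_force: 0.0
[([306.4, 261.9], [286, 234, 41, 55, 1789], array([569.3,  10.6, 155. ]))]
```

```bash
python3 -m handwheel '[{"x":0.001,"y":0.01,"z":0,"ax":0,"ay":0,"az":-0.015},{"x":0.001,"y":0.01,"z":0,"ax":0,"ay":0,"az":-0.015},{"x":0.001,"y":0.01,"z":0,"ax":0,"ay":0,"az":-0.015},{"x":0.001,"y":0.01,"z":0,"ax":0,"ay":0,"az":0},{"x":0.001,"y":0.008,"z":0,"ax":0,"ay":0,"az":0},{"x":0,"y":0,"z":0,"ax":0,"ay":0,"az":0},{"x":0,"y":0,"z":0,"ax":0,"ay":0,"az":0},{"x":0,"y":0,"z":0,"ax":0,"ay":0,"az":0}]'
```

```text
clock: 23.15
position: [568.2, 24.0, 142.5]
ee_rot: [0.088, 0.996, -0.0, -0.0]
contact_force: [-2.2, -3.0, 1.2]
gripper_width: 29.6
grasp_force: 2.1
```

```bash
python3 -m handwheel '[{"x":0.0007,"y":0.005,"z":0,"ax":0,"ay":0,"az":0},{"x":0.0007,"y":0.005,"z":0,"ax":0,"ay":0,"az":0},{"x":0.0007,"y":0.005,"z":0,"ax":0,"ay":0,"az":0},{"x":0.0007,"y":0.005,"z":0,"ax":0,"ay":0,"az":0},{"x":0,"y":0,"z":0,"ax":0,"ay":0,"az":0},{"x":0,"y":0,"z":0,"ax":0,"ay":0,"az":0},{"x":0,"y":0,"z":0,"ax":0,"ay":0,"az":0},{"x":0,"y":0,"z":0,"ax":0,"ay":0,"az":0}]'
```

```text
clock: 23.95
position: [568.2, 24.6, 142.4]
ee_rot: [0.089, 0.996, -0.003, -0.001]
contact_force: [0.1, -15.4, 0.8]
gripper_width: 30.0
grasp_force: 7.6
```

It hit the hard stop: 15 N with no more motion. I'll centre on the knob, lift off, and check.

```bash
python3 -m handwheel '[{"x":0,"y":-0.02,"z":0,"ax":0,"ay":0,"az":0},{"x":0,"y":-0.022,"z":0,"ax":0,"ay":0,"az":0},{"x":0,"y":0,"z":0,"ax":0,"ay":0,"az":0},{"x":0,"y":0,"z":0.05,"ax":0,"ay":0,"az":0},{"x":0,"y":0,"z":0.15,"ax":0,"ay":0,"az":0},{"x":0,"y":0,"z":0.2,"ax":0,"ay":0,"az":0},{"x":-0.15,"y":0,"z":0.1,"ax":0,"ay":0,"az":0},{"x":-0.2,"y":0,"z":0,"ax":0,"ay":0,"az":0}]'
python3 -m handwheel '[{"x":-0.1,"y":-0.2,"z":0,"ax":0,"ay":0,"az":0},{"x":0,"y":-0.2,"z":0,"ax":0,"ay":0,"az":0},{"x":0,"y":-0.2,"z":0,"ax":0,"ay":0,"az":0},{"x":0,"y":-0.2,"z":0,"ax":0,"ay":0,"az":0},{"x":0,"y":-0.2,"z":0,"ax":0,"ay":0,"az":0},{"x":0,"y":0,"z":0,"ax":0,"ay":0,"az":0},{"x":0,"y":0,"z":0,"ax":0,"ay":0,"az":0},{"x":0,"y":0,"z":0,"ax":0,"ay":0,"az":0}]'
python3 - <<'E'
from h import *
p,im=shot('top','top10.png'); r=red(im); print([(c,s[4],onz(p,*c,155).round(1)) for s,c in r])
i=cv2.imread('pics/top10.png')[70:260,160:470]; cv2.imwrite('pics/t10c.png',cv2.resize(i,None,fx=2.5,fy=2.5,interpolation=2))
E
```

```text
clock: 24.75
position: [501.9, 21.2, 246.6]
ee_rot: [0.088, 0.996, 0.001, 0.004]
contact_force: [-0.7, 0.5, -0.1]
gripper_width: 29.7
grasp_force: 0.0
clock: 25.55
position: [479.5, -179.2, 243.0]
ee_rot: [0.088, 0.996, 0.0, 0.0]
contact_force: [-0.6, 0.1, -0.3]
gripper_width: 29.8
grasp_force: 0.0
[([343.9, 214.6], 27, array([568.4,  20.1, 155. ]))]
```

View pics/t10c.png

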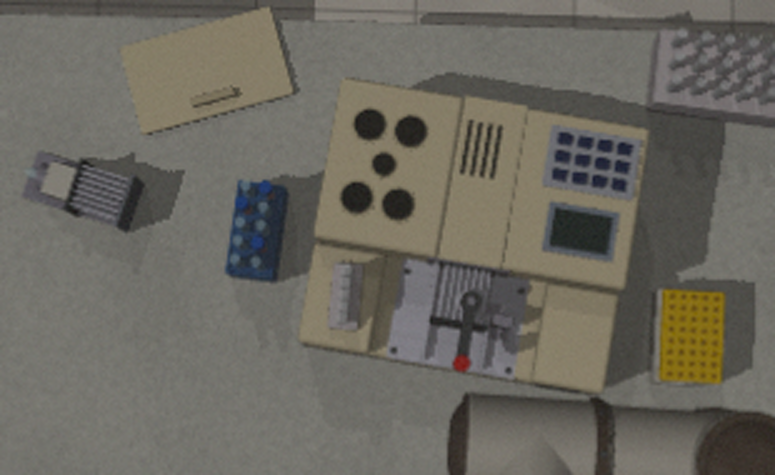

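The crop shows the module home against the housing, and the lever pointing straight back with its knob at (461,363). That puts the knob at (568,20) against the expected (568,19). The bystanders have not moved.

```bash
python3 -c "
from bench import arm
print(arm.job_done())"
```

```text
the job is handed in; nothing more can be done
None
```

The lamp is fully home and locked in with its lever swung all the way back, the rest of the scene looks undisturbed, and the job was handed in about 26 s into the 67 s limit.

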